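# Fill the empty wells of the hair-roller case

## Task

Two rollers of the hair-roller set, a large one and a small one, are still standing on the counter. Stand each of them upright, right down on the floor, in the one empty well of its own size in the case; leave the rollers that are already in the case, and everything else on the counter, where they are.

Things in the scene. Friction and masses are not known exactly. Their poses are not given: they have to be found in the camera images.
- case: the hair-roller case: a mauve-grey block, 180 x 320 mm and 45 mm high, fixed to the counter, with eight round wells 20 mm deep in two rows of four (large and small alternating like a chessboard, 74 mm apart along its y, 76 mm along its x), a clear lid laid open along its far (+x) side. Origin: centre of its underside; x across its width, y along its length, z up
- well_large_0 (a point): centre of the floor of a large well: round, 50 mm wide, 20 mm deep, its floor 25 mm above the counter. Three of the four large wells hold a roller at the start, one is empty; which one changes
- well_large_1 (a point): centre of the floor of a large well: round, 50 mm wide, 20 mm deep, its floor 25 mm above the counter. Three of the four large wells hold a roller at the start, one is empty; which one changes
- well_large_2 (a point): centre of the floor of a large well: round, 50 mm wide, 20 mm deep, its floor 25 mm above the counter. Three of the four large wells hold a roller at the start, one is empty; which one changes
- well_large_3 (a point): centre of the floor of a large well: round, 50 mm wide, 20 mm deep, its floor 25 mm above the counter. Three of the four large wells hold a roller at the start, one is empty; which one changes
- roller_large_0: a large roller already standing in one of the large wells: white ribbed plastic cylinder, 42 mm in diameter, 70 mm tall, three-spoked end. Origin: centre of its lower end, z along its axis
- roller_large_1: a large roller already standing in one of the large wells: white ribbed plastic cylinder, 42 mm in diameter, 70 mm tall, three-spoked end. Origin: centre of its lower end, z along its axis
- roller_large_2: a large roller already standing in one of the large wells: white ribbed plastic cylinder, 42 mm in diameter, 70 mm tall, three-spoked end. Origin: centre of its lower end, z along its axis
- spare_large: the spare large roller, standing upright on the counter outside the case, alike to the large rollers in the case: white ribbed plastic cylinder, 42 mm in diameter, 70 mm tall. Origin: centre of its lower end, z along its axis
- well_small_0 (a point): centre of the floor of a small well: round, 38 mm wide, 20 mm deep, its floor 25 mm above the counter. Three of the four small wells hold a roller at the start, one is empty; which one changes
- well_small_1 (a point): centre of the floor of a small well: round, 38 mm wide, 20 mm deep, its floor 25 mm above the counter. Three of the four small wells hold a roller at the start, one is empty; which one changes
- well_small_2 (a point): centre of the floor of a small well: round, 38 mm wide, 20 mm deep, its floor 25 mm above the counter. Three of the four small wells hold a roller at the start, one is empty; which one changes
- well_small_3 (a point): centre of the floor of a small well: round, 38 mm wide, 20 mm deep, its floor 25 mm above the counter. Three of the four small wells hold a roller at the start, one is empty; which one changes
- roller_small_0: a small roller already standing in one of the small wells: white ribbed plastic cylinder, 30 mm in diameter, 62 mm tall, three-spoked end. Origin: centre of its lower end, z along its axis
- roller_small_1: a small roller already standing in one of the small wells: white ribbed plastic cylinder, 30 mm in diameter, 62 mm tall, three-spoked end. Origin: centre of its lower end, z along its axis
- roller_small_2: a small roller already standing in one of the small wells: white ribbed plastic cylinder, 30 mm in diameter, 62 mm tall, three-spoked end. Origin: centre of its lower end, z along its axis
- spare_small: the spare small roller, standing upright on the counter outside the case, alike to the small rollers in the case: white ribbed plastic cylinder, 30 mm in diameter, 62 mm tall. Origin: centre of its lower end, z along its axis
- jar: bystander: closed white cream jar with a screw lid, 56 mm in diameter, 46 mm tall, standing; origin: centre of its underside
- tumbler: bystander: glass tumbler, 68 mm wide at the rim, 90 mm tall, standing; origin: centre of its underside
- comb: bystander: black comb lying flat, 190 x 30 mm, 5 mm thick; origin: middle of its underside, x along it
- hairbrush: bystander: wooden hairbrush lying bristles up, 230 mm long, 55 mm wide, 32 mm high; origin: on its underside where handle and head meet, x towards the head
- clip: bystander: flat metal hair clip, 100 x 20 mm, 15 mm high; origin: middle of its underside, x along it
Not all that is in view belongs to the job. What is shaped like the spare_small but red is not meant.

How it is judged:
By the outcome, as a careful person would: the job done as asked, in the order asked, and still so for the second after the job is handed in, with the robot touching nothing.
It also fails if it takes over 54 s, if anything falls off the work surface, if the arm or the gripper's body presses on something with over 40 N, if the wrist force passes 120 N, or if a joint passes its speed limit or range.

## Robot

A 6-joint arm with a two-finger parallel gripper is mounted at the origin on the work surface. World frame = base frame: x ahead of the robot, y to its left, z up, the work surface at z = 0. Lengths are in m, angles in rad, forces in N, time in s.
With the tool pointing down it reaches from about 0.35 to 0.775 m from the base axis. Payload 7.3 kg.
Tool frame: the origin (TCP) lies midway between the tips of the shut fingers; the grasp point (between the pads) lies 19 mm behind it (tcp_to_grasp is the distance from the TCP to the grasp point, in m); z points along the fingers, y is the line along which they close (so a half turn about z gives the same grasp; the last joint's range is limited). The gripper opens to 92 mm and grips with 3 to 60 N. Pads are 19 mm wide; open, the fingers measure 130 mm over their backs; the gripper's body (75 mm by 190 mm) begins 47 mm behind the grasp point.
Start: joints at [1.011, 0.342, 1.524, -0, 1.275, -0.146], TCP at [0.211, 0.481, 0.227] pointing down, gripper open.
Joint ranges: [-2.53, 2.53], [-0.77, 2.02], [0.04, 2.7], [-1, 4.14], [0.28, 2.66], [-3.11, 3.11]. Speed limits (rad/s): [2.57, 2.57, 3.14, 3.14, 3.14, 3.14].

## Interface

Orientations are given as [roll, pitch, yaw] about the fixed x, y, z axes, in that order (R = Rz(yaw) Ry(pitch) Rx(roll)).
In Python, from cell import observe, read_camera, calibration, hand_in, tcp_to_grasp gives the robot as it stands.
- The arm moves only by the tool send_rows, never from a script. Its argument "targets" is a list of rows, each a list of 5 numbers: the opening, from 0 (shut) to 1 (fully open), then the shift along the world's x, y, z in m, then the turn about the world's z in rad. A call has 1 to 5 rows; each row shifts and turns the commanded pose from where the row before left it; what a row does not reach is not made up. A row lasts 1/10 s, in which the tool goes at most 50 mm and 8.59 degrees, less where a joint would pass 70% of its speed; a pose out of reach is approached as far as the arm can. A call is refused whole if a number of a shift passes 0.05 or a number of a turn 0.15, either way. A call with a gripper value outside its range is refused whole. The fingers move at their own pace and stop on an object; "grip_force" is the grip in N (left out, the last holds). Time passes only in rows, so rows that do not move let the fingers close. It gives the time, the measured TCP pose, the force, the opening and the grip force at its end, in the units of the state.
- observe(): the state, without advancing time (a new reading comes with each control period).
- read_camera(name): name is "side" or "top" or "wrist"; returns (picture, depth): 384x512x3 uint8, red, green, blue; 384x512 float32, m along the optical axis (not along the pixel's ray), 0 where there is no reading.
- calibration(name): a dict with "intrinsics" (3x3 intrinsics, pixels), "k1" (the pictures are not rectified: a ray, as slopes to the right and down, at radius r is drawn at 1 + k1 r^2 times it, then the intrinsics apply), "world_to_cam" (4x4, takes a point from world to camera coordinates); the wrist camera has in their place "hand_eye" (4x4, takes a point from camera to tool coordinates, whose origin is the TCP and whose axes are the flange's). Camera axes: x right, y up, looking along -z (the intrinsics and any distortion apply to the point x, -y, -z); pixel columns grow to the right and rows downward; lengths in m; the calibration is good to about 2 mm. A picture is of the moment at which its call begins: read the wrist's pose just before it. calibration takes no time and is no camera call.
- hand_in(): hands the job in; it is judged then, once.
The state is a dict: "time": time; "qpos": joint angles; "qvel": joint speeds; "joint_efforts": joint torques, N m; "tool_pos": TCP position; "tool_rot": TCP orientation; "contact_force": force on the tool from outside, world axes, zero at the start; "torque": the same for the moment, N m; "opening": finger opening in m; "grip_force": force on a finger pad.
Only numpy, scipy, OpenCV 4.12 (cv2) and the standard library are available. Lean on these libraries where they do the work, as an engineer would, in place of code of your own. Each camera call takes 0.05 s, during which the arm holds its last target. There are 200 camera calls.

## Working session

There is one attempt and no reset: what is moved stays moved. The work goes in short steps, Python scripts to look and compute and a tool call to move; the robot and the scene stay as the last step left them, time stands still between calls to the robot, and variables do not carry over. Pictures are saved under pics/ and viewed, at most 10 in all, crops included, and the job is handed in when it is done.

Besides the shell and the picture viewer there is one more tool, called after ">>>" as name(argument=value, ...), one argument or row to a line, values as JSON. send_rows: Moves the arm, as the interface text tells. Its arguments: {"type":"object","properties":{"targets":{"type":"array","items":{"type":"array","items":{"type":"number"}}},"grip_force":{"type":"number"}},"required":["targets"]}

```bash
mkdir -p pics; cat > h.py <<'E'
import numpy as np, cv2
from cell import observe, read_camera, calibration
def points(name, st=None):
    st=observe(); im,d=read_camera(name); c=calibration(name)
    K=np.array(c["intrinsics"]);k1=c["k1"]
    h,w=d.shape; u,v=np.meshgrid(np.arange(w),np.arange(h))
    uv=np.stack([u,v],-1).reshape(-1,1,2).astype(np.float64)
    xy=cv2.undistortPoints(uv,K,np.array([k1,0,0,0.])).reshape(h,w,2)
    P=np.stack([xy[...,0]*d,-xy[...,1]*d,-d],-1)
    if name=="wrist":
        from scipy.spatial.transform import Rotation as R
        T=np.eye(4);T[:3,:3]=R.from_euler("xyz",st["tool_rot"]).as_matrix();T[:3,3]=st["tool_pos"]
        M=T@np.array(c["hand_eye"])
    else: M=np.linalg.inv(np.array(c["world_to_cam"]))
    W=P@M[:3,:3].T+M[:3,3]; W[d==0]=np.nan
    return im,W
def save(n,im): cv2.imwrite("pics/"+n,im[...,::-1])
E
python3 - <<'E'
from h import *
from cell import tcp_to_grasp
s=observe();print(s,tcp_to_grasp)
for n in("top","side"):
    im,W=points(n);save(n+"0.png",im);np.savez(n+"0.npz",im=im,W=W)
    print(n,[W[r,c].round(3) for r,c in((50,100),(190,256),(350,400))])
E
```

```text
{'time': 0.0, 'qpos': array([ 1.01095479e+00,  3.42755715e-01,  1.52503244e+00, -1.45279751e-06,
        1.27540070e+00, -1.45991255e-01]), 'qvel': array([ 1.32281562e-03,  9.53400684e-04, -1.35406276e-03, -3.43854590e-04,
        5.91927150e-05,  1.08615106e-03]), 'joint_efforts': array([ 6.95552262e-04, -4.31241846e+01, -2.44218099e+01,  7.20028114e-02,
        5.58709516e-02, -1.23802511e-04]), 'tool_pos': array([0.21087506, 0.48033397, 0.22602246]), 'tool_rot': array([-3.14001323e+00, -2.30829629e-04,  2.72774262e+00]), 'contact_force': array([-0.23101591,  0.21248498, -1.07438788]), 'torque': array([-0.01384026, -0.01921601,  0.02162781]), 'grip_force': 0.0, 'opening': 0.0919339174963622} 0.0188
top [array([ 1.151,  0.625, -0.275]), array([ 0.538, -0.009,  0.045]), array([ 0.061, -0.448,  0.001])]
side [array([0.399, 0.799, 0.303]), array([ 0.558, -0.024,  0.071]), array([ 0.443, -0.599,  0.17 ])]
```

View pics/top0.png

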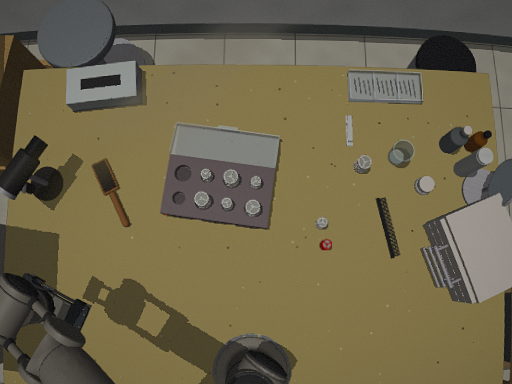

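View pics/side0.png

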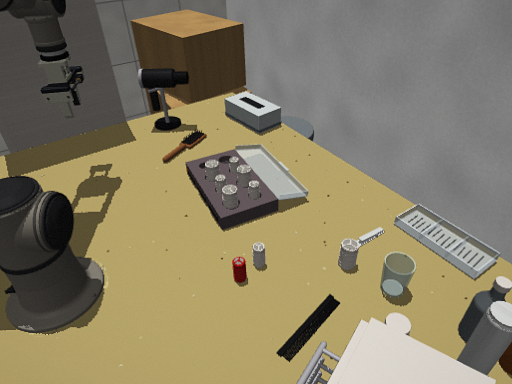

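Top view: white cylinders outside the case are the large one at (363,163), with the tumbler at (402,152), jar (427,185) and clip (349,130) near it. The small white one is at (322,223), and the red look-alike to reject is at (326,244). The empty wells are the large one at (183,173) and the small one at (179,198).

```bash
python3 - <<'E'
from h import *
def ana(n,cen):
    f=np.load(n+"0.npz");im,W=f["im"],f["W"]
    for name,(c),zt,R in cen:
        m=(np.hypot(W[...,0]-c[0],W[...,1]-c[1])<R)&(W[...,2]>zt-.012)&(W[...,2]<zt+.012)
        p=W[m]
        if len(p)<4: print(n,name,len(p));continue
        (cx,cy),r=cv2.minEnclosingCircle(p[:,:2].astype(np.float32))
        print(n,name,len(p),np.round([cx,cy,r,np.median(p[:,2])],4),p.mean(0).round(4))
f=np.load("top0.npz");W=f["W"];im=f["im"]
cen=[]
for k,(u,v,z,R) in dict(L=(363,163,.07,.032),S=(322,223,.062,.026),red=(326,244,.062,.026),s0=(206,174,.087,.03),l0=(231,177,.095,.03),s1=(256,182,.087,.03),l1=(202,199,.095,.03),s2=(227,203,.087,.03),l2=(253,207,.095,.03)).items():
    # ray through the pixel scaled to plane z
    C=np.linalg.inv(np.array(calibration("top")["world_to_cam"]))[:3,3]
    P=W[v,u]; t=(z-C[2])/(P[2]-C[2]); c=C+t*(P-C); cen.append((k,c[:2],z,R)); print(k,c.round(3))
ana("top",cen);ana("side",cen)
# case body: mask z ~ .045 
hsv=cv2.cvtColor(im,cv2.COLOR_RGB2HSV); print(hsv[225,190],im[225,190],W[225,190],W[150,230])
m=((np.abs(W[...,2]-.045)<.008)&(np.hypot(W[...,0]-.56,W[...,1]-.02)<.3)&(hsv[...,1]<90)).astype(np.uint8)
m=cv2.morphologyEx(m,cv2.MORPH_OPEN,np.ones((3,3)))
p=W[m>0]; r=cv2.minAreaRect(p[:,:2].astype(np.float32));print(r,len(p))
x=cv2.resize(im[110:260,150:440],None,fx=2.7,fy=2.7,interpolation=cv2.INTER_CUBIC);save("crop.png",x)
for n,(u,v) in dict(WL=(183,173),WS=(179,198)).items():
    q=W[v-12:v+13,u-12:u+13].reshape(-1,3);q=q[(q[:,2]<.036)&(q[:,2]>.015)];
    print(n,len(q),cv2.minEnclosingCircle(q[:,:2].astype(np.float32)),q.mean(0))
E
```

```text
L [ 0.618 -0.325  0.07 ]
S [ 0.44  -0.201  0.062]
red [ 0.38  -0.213  0.062]
s0 [0.577 0.136 0.087]
l0 [0.567 0.063 0.095]
s1 [ 0.555 -0.009  0.087]
l1 [0.503 0.145 0.095]
s2 [0.493 0.073 0.087]
l2 [ 0.481 -0.001  0.095]
top L 151 [ 0.6233 -0.3287  0.0214  0.0702] [ 0.6226 -0.3277  0.0701]
top S 89 [ 0.4427 -0.1997  0.016   0.0614] [ 0.4428 -0.1998  0.0614]
top red 82 [ 0.3809 -0.2128  0.0155  0.0618] [ 0.3799 -0.2131  0.0613]
top s0 88 [0.5787 0.1378 0.0156 0.0872] [0.5783 0.1375 0.0873]
top l0 173 [0.5692 0.0645 0.022  0.0947] [0.569  0.0642 0.0944]
top s1 92 [ 0.5587 -0.0078  0.0159  0.0864] [ 0.5579 -0.0081  0.0863]
top l1 177 [0.5051 0.1469 0.0222 0.0953] [0.5043 0.1467 0.0952]
top s2 88 [0.4946 0.075  0.0153 0.0868] [0.4945 0.0749 0.0864]
top l2 176 [4.827e-01 3.000e-04 2.150e-02 9.490e-02] [ 4.822e-01 -1.000e-04  9.490e-02]
side L 219 [ 0.6228 -0.3313  0.0227  0.0687] [ 0.6194 -0.3339  0.0679]
side S 112 [ 0.4435 -0.2045  0.0152  0.0607] [ 0.4418 -0.207   0.06  ]
side red 128 [ 0.3791 -0.2165  0.0158  0.0606] [ 0.3778 -0.2187  0.0598]
side s0 62 [0.5789 0.1366 0.0168 0.0852] [0.5769 0.1319 0.084 ]
side l0 123 [0.5696 0.0612 0.0214 0.0933] [0.5675 0.0578 0.0921]
side s1 76 [ 0.5578 -0.01    0.0153  0.0852] [ 0.5564 -0.0131  0.0839]
side l1 113 [0.5039 0.1449 0.022  0.0934] [0.5028 0.1402 0.0923]
side s2 72 [0.4943 0.0743 0.0165 0.0849] [0.4931 0.0695 0.0838]
side l2 143 [ 0.4822 -0.0023  0.0217  0.0935] [ 0.4805 -0.0059  0.0926]
[ 23 115 133] [133 119  73] [ 0.43668645  0.19142371 -0.00542559] [0.66180595 0.0715035  0.03476657]
((0.5460237860679626, 0.10497012734413147), (0.32089462876319885, 0.20055407285690308), 82.71554565429688) 5195
WL 200 ((0.5952847003936768, 0.2069104015827179), 0.03361062332987785) [0.59150863 0.21445224 0.02599533]
WS 118 ((0.5147681832313538, 0.22433888912200928), 0.018957117572426796) [0.51506051 0.22472473 0.02560098]
```

View pics/crop.png

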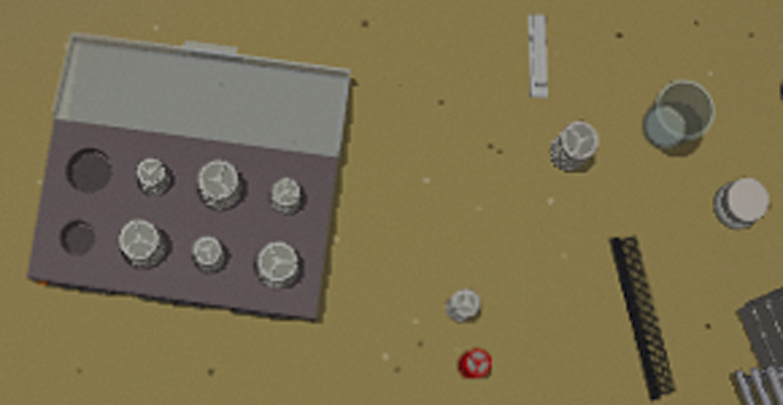

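The crop shows the white three-spoked small roller at full (322,223), clearly distinct from the red one below it, and the large one alone near the clip and tumbler. Both empty wells are at the left end of the case. On the way there I'll look at the wells from close by.

>>> send_rows(
  targets=[
    [1,0.03,-0.03,0,-0.14],
    [1,0.03,-0.03,0,-0.14],
    [1,0.03,-0.03,0,-0.14],
    [1,0.03,-0.03,0,-0.14],
    [1,0.03,-0.03,0,-0.14],
  ],
)

```text
time: 0.6
tool_pos: [0.3618, 0.3293, 0.2265]
tool_rot: [-3.141, 0.0, 2.022]
contact_force: [0.1, 1.2, -0.2]
opening: 0.0915
grip_force: 0.0
```

>>> send_rows(
  targets=[
    [1,0.03,-0.03,0,-0.14],
    [1,0.03,-0.03,0,-0.14],
    [1,0.03,-0.03,0,-0.14],
    [1,0.03,-0.03,0,0],
    [1,0,0,0,0],
  ],
)

```text
time: 1.1
tool_pos: [0.484, 0.2072, 0.2261]
tool_rot: [3.141, 0.001, 1.603]
contact_force: [-0.4, 0.9, 0.5]
opening: 0.0923
grip_force: 0.0
```

```bash
cat > w.py <<'E'
from h import *
im,W=points("wrist");save("w1.png",im);np.savez("w1.npz",im=im,W=W)
print(observe()["tool_pos"],observe()["tool_rot"],calibration("wrist")["hand_eye"],W[192,256],W[40,256],W[340,256])
E
python3 w.py
```

```text
[0.48220631 0.20888423 0.22599682] [-3.14058323e+00  3.71393778e-04  1.60400262e+00] [[-6.45094492e-04  9.62731156e-01  2.70459435e-01  7.37738005e-02]
 [ 9.99999782e-01  6.59988139e-04  3.58767574e-05 -8.83227271e-04]
 [-1.43960347e-04  2.70459399e-01 -9.62731371e-01 -1.57824148e-01]
 [ 0.00000000e+00  0.00000000e+00  0.00000000e+00  1.00000000e+00]] [0.48645934 0.18443503 0.04534814] [0.4807991  0.36520381 0.00184222] [0.4826505  0.2334929  0.33377693]
```

View pics/w1.png

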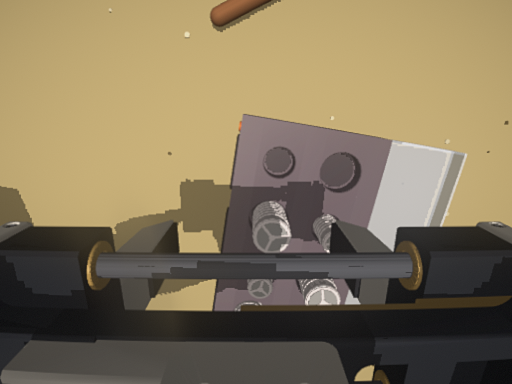

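The wrist view shows the two empty wells plainly, small at (278,161) and large at (337,171). I'll measure the rims at z = 0.045 and fit the grid.

```bash
python3 - <<'E'
from h import *
from scipy.spatial.transform import Rotation as R
f=np.load("w1.npz");im,W=f["im"],f["W"]
p=np.array([.4822,.2089,.2260]);M=R.from_euler("xyz",[-3.1406,.0004,1.604]).as_matrix();H=np.array(calibration("wrist")["hand_eye"])
C=p+M@H[:3,3]
m=((W[...,2]<.0405)&(W[...,2]>.018)).astype(np.uint8); print(np.median(W[180:200,280:310,2]))
n,lab,st,ce=cv2.connectedComponentsWithStats(m,connectivity=4)
for i in range(1,n):
    if st[i,4]>200 and 130<ce[i,1]<200:
        P=W[lab==i]; t=(.045-C[2])/(P[:,2]-C[2]); Q=C+t[:,None]*(P-C)
        print(ce[i],st[i,4],cv2.minEnclosingCircle(Q[:,:2].astype(np.float32)),Q.mean(0),2*Q.std(0))
# grid fit from top camera rollers
G=[((38,37),(.5787,.1378)),((38,-37),(.5692,.0645)),((38,-111),(.5587,-.0078)),((-38,37),(.5051,.1469)),((-38,-37),(.4946,.075)),((-38,-111),(.4827,.0003))]
A=np.array([g[0] for g in G])/1000.;B=np.array([g[1] for g in G]);a=A.mean(0);b=B.mean(0)
U,S,V=np.linalg.svd((A-a).T@(B-b));Rm=(U@V).T
print(np.degrees(np.arctan2(Rm[1,0],Rm[0,0])))
for q in((.038,.111),(-.038,.111)):print(Rm@(np.array(q)-a)+b)
E
```

```text
nan
[415.06761566 190.24361048] 6182 ((0.6906029582023621, 0.18333260715007782), 0.0777561217546463) [0.68539398 0.19212482 0.045     ] [5.63705467e-02 6.50671076e-02 7.56339436e-15]
[278.37112011 162.26045884] 741 ((0.5120876431465149, 0.22182339429855347), 0.018831273540854454) [0.51194378 0.22223205 0.045     ] [1.86807848e-02 1.83781304e-02 1.73472348e-15]
[339.62328213 172.09215845] 1237 ((0.5868679285049438, 0.21245470643043518), 0.02483891323208809) [0.58708024 0.21259709 0.045     ] [2.45448852e-02 2.44547623e-02 2.41473508e-15]
-7.914166181513925
[0.5895161  0.21080817]
[0.51423997 0.22127257]
```

>>> send_rows(
  targets=[
    [1,0.012,-0.045,0,-0.03],
    [1,0.012,-0.045,0,0],
    [1,0.012,-0.045,0,0],
    [1,0.012,-0.045,0,0],
    [1,0.012,-0.045,0,0],
  ],
)

```text
time: 1.65
tool_pos: [0.5407, -0.0146, 0.2267]
tool_rot: [-3.141, -0.001, 1.58]
contact_force: [0.8, 1.3, -0.3]
opening: 0.0922
grip_force: 0.0
```

>>> send_rows(
  targets=[
    [1,0.012,-0.045,0,0],
    [1,0.012,-0.045,0,0],
    [1,0.012,-0.045,0,0],
    [1,0.012,-0.045,0,0],
    [1,0.012,-0.045,0,0],
  ],
)

```text
time: 2.15
tool_pos: [0.6014, -0.2394, 0.2266]
tool_rot: [-3.141, -0.001, 1.579]
contact_force: [1.3, -0.3, 0.3]
opening: 0.0918
grip_force: 0.0
```

>>> send_rows(
  targets=[
    [1,0.012,-0.045,0,0],
    [1,0.01,-0.045,0,0],
    [1,0,0,0,0],
    [1,0,0,0,0],
  ],
)

```text
time: 2.55
tool_pos: [0.6231, -0.3287, 0.2253]
tool_rot: [-3.14, -0.002, 1.577]
contact_force: [0.1, 0.4, 0.0]
opening: 0.0917
grip_force: 0.0
```

```bash
cat > roll.py <<'E'
import sys
from h import *
x,y,z,R=map(float,sys.argv[1:5])
im,W=points("wrist");s=observe();print(s["tool_pos"],s["tool_rot"])
m=(np.hypot(W[...,0]-x,W[...,1]-y)<R)&(abs(W[...,2]-z)<.008)
p=W[m];print(len(p));print(cv2.minEnclosingCircle(p[:,:2].astype(np.float32)),p.mean(0)) if len(p)>5 else 0
if len(sys.argv)>5: save(sys.argv[5],im)
E
python3 roll.py .623 -.33 .07 .035
```

```text
[ 0.62319684 -0.32774405  0.22603059] [-3.14052734e+00 -1.58518236e-03  1.57876223e+00]
1097
((0.6218390464782715, -0.3293244242668152), 0.02159550040960312) [ 0.62185923 -0.32841967  0.070197  ]
```

>>> send_rows(
  targets=[
    [1,-0.001,-0.001,-0.045,-0.008],
    [1,0,0,-0.045,0],
    [1,0,0,-0.045,0],
    [1,0,0,-0.04,0],
    [1,0,0,-0.02,0],
  ],
  grip_force=15,
)

```text
time: 3.1
tool_pos: [0.6206, -0.3264, 0.0282]
tool_rot: [-3.137, -0.004, 1.572]
contact_force: [0.3, 0.2, -0.4]
opening: 0.0914
grip_force: 0.0
```

>>> send_rows(
  targets=[
    [1,0,0,0,0],
    [0.3,0,0,0,0],
    [0.3,0,0,0,0],
    [0.3,0,0,0,0],
    [0.3,0,0,0,0],
  ],
)

```text
time: 3.6
tool_pos: [0.6227, -0.3306, 0.0333]
tool_rot: [3.14, 0.001, 1.57]
contact_force: [-0.8, 0.1, 0.5]
opening: 0.0645
grip_force: 0.0
```

>>> send_rows(
  targets=[
    [0.3,0,0,0,0],
    [0.3,0,0,0,0],
    [0.3,0,0,0,0],
  ],
)

```text
time: 3.9
tool_pos: [0.6221, -0.3304, 0.0318]
tool_rot: [3.141, 0.0, 1.57]
contact_force: [0.5, 0.1, -0.6]
opening: 0.041
grip_force: 15.4
```

>>> send_rows(
  targets=[
    [0.3,0,0,0.02,0],
    [0.3,0,0,0.03,0],
    [0.3,0,0,0.03,0],
    [0.3,0,0,0.03,0],
    [0.3,0,0.01,0.02,0],
  ],
)

```text
time: 4.4
tool_pos: [0.6223, -0.3217, 0.1641]
tool_rot: [3.139, 0.002, 1.568]
contact_force: [0.3, -0.2, 0.5]
opening: 0.0407
grip_force: 15.0
```

>>> send_rows(
  targets=[
    [0.3,-0.002,0.02,0,0],
    [0.3,-0.002,0.03,0,-0.02],
    [0.3,-0.002,0.04,0,-0.02],
    [0.3,-0.002,0.04,0,-0.02],
    [0.3,-0.002,0.04,0,-0.02],
  ],
)

```text
time: 4.9
tool_pos: [0.6117, -0.1489, 0.1617]
tool_rot: [-3.142, -0.0, 1.488]
contact_force: [0.8, -1.0, -0.9]
opening: 0.0408
grip_force: 15.0
```

>>> send_rows(
  targets=[
    [0.3,-0.002,0.04,0,-0.02],
    [0.3,-0.002,0.04,0,-0.02],
    [0.3,-0.002,0.04,0,-0.02],
    [0.3,-0.002,0.04,0,0],
    [0.3,-0.002,0.04,0,0],
  ],
)

```text
time: 5.4
tool_pos: [0.6018, 0.0513, 0.1618]
tool_rot: [3.142, -0.0, 1.43]
contact_force: [0.8, 0.3, -1.0]
opening: 0.0405
grip_force: 15.0
```

>>> send_rows(
  targets=[
    [0.3,-0.002,0.04,0,0],
    [0.3,-0.003,0.04,0,0],
    [0.3,-0.003,0.04,0,0],
    [0.3,-0.003,0.04,0,0],
    [0.3,-0.003,0.042,0,0],
  ],
)

```text
time: 5.9
tool_pos: [0.5877, 0.2531, 0.1617]
tool_rot: [-3.142, 0.0, 1.429]
contact_force: [-0.2, -0.0, -0.7]
opening: 0.041
grip_force: 15.0
```

>>> send_rows(
  targets=[
    [0.3,0,0,0,0],
    [0.3,0,0,0,0],
    [0.3,0,0,0,0],
  ],
)

```text
time: 6.2
tool_pos: [0.5882, 0.2507, 0.1616]
tool_rot: [-3.141, 0.001, 1.429]
contact_force: [-0.0, -0.3, -0.8]
opening: 0.041
grip_force: 15.0
```

```bash
cat > look.py <<'E'
import sys
from h import *
im,W=points("wrist");s=observe();print(s["tool_pos"],s["tool_rot"],s["opening"],s["grip_force"])
save(sys.argv[1],im);np.savez("last.npz",im=im,W=W)
E
python3 look.py w2.png
```

```text
[0.58831612 0.25037602 0.16166785] [-3.14149398e+00  5.06784522e-04  1.42839864e+00] 0.04100135289069929 14.998781383037567
```

View pics/w2.png

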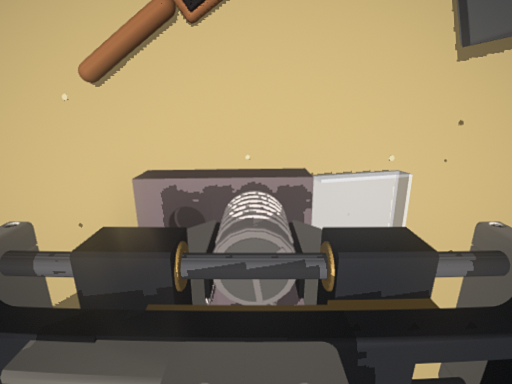

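The large roller is held upright in the jaws at (255,250). I went one row too far in y, so I'll correct by −0.039 and go down.

>>> send_rows(
  targets=[
    [0.3,0,-0.039,0,0],
    [0.3,0,0,0,0],
    [0.3,0,0,-0.03,0],
    [0.3,0,0,-0.03,0],
    [0.3,0,0,-0.01,0],
  ],
)

```text
time: 6.75
tool_pos: [0.5866, 0.2112, 0.0889]
tool_rot: [-3.137, 0.002, 1.428]
contact_force: [0.1, -1.3, -1.1]
opening: 0.04
grip_force: 15.0
```

>>> send_rows(
  targets=[
    [0.3,0,0,0,0],
    [0.3,0,0,0,0],
    [0.3,0,0,-0.01,0],
    [0.3,0,0,-0.01,0],
    [0.3,0,0,0,0],
  ],
)

```text
time: 7.25
tool_pos: [0.5871, 0.2125, 0.0703]
tool_rot: [-3.139, 0.001, 1.43]
contact_force: [0.5, -0.3, -0.1]
opening: 0.0404
grip_force: 15.0
```

Bottom is about 0.040, below the rim, without force. Next I go down to the floor.

>>> send_rows(
  targets=[
    [0.3,0,0,-0.004,0],
    [0.3,0,0,-0.004,0],
    [0.3,0,0,-0.003,0],
    [0.3,0,0,0,0],
    [0.3,0,0,0,0],
  ],
)

```text
time: 7.75
tool_pos: [0.5881, 0.2127, 0.0608]
tool_rot: [3.141, -0.0, 1.43]
contact_force: [0.3, 1.0, -0.5]
opening: 0.041
grip_force: 15.0
```

>>> send_rows(
  targets=[
    [0.3,0,0,-0.002,0],
    [0.3,0,0,-0.002,0],
    [0.3,0,0,0,0],
    [0.3,0,0,0,0],
  ],
)

```text
time: 8.15
tool_pos: [0.5882, 0.2127, 0.0568]
tool_rot: [3.141, -0.0, 1.43]
contact_force: [-0.3, -0.3, 0.4]
opening: 0.0407
grip_force: 15.0
```

>>> send_rows(
  targets=[
    [0.65,0,0,0,0],
    [0.65,0,0,0,0],
    [0.65,0,0,0,0],
    [0.65,0,0,0,0],
    [0.65,0,0,0,0],
  ],
)

```text
time: 8.65
tool_pos: [0.5881, 0.2127, 0.0567]
tool_rot: [3.142, 0.0, 1.43]
contact_force: [0.7, -0.7, -0.6]
opening: 0.0596
grip_force: 0.0
```

>>> send_rows(
  targets=[
    [0.65,0,0,0.02,0],
    [0.65,0,0,0.04,0],
    [0.65,0,0,0.045,0],
    [0.65,0,0,0.045,0],
    [0.65,0,0,0.02,0],
  ],
)

```text
time: 9.15
tool_pos: [0.5895, 0.2131, 0.2319]
tool_rot: [3.135, -0.003, 1.43]
contact_force: [0.2, 0.6, 0.4]
opening: 0.0597
grip_force: 0.0
```

```bash
python3 roll.py .588 .2117 .095 .035 w3.png
```

```text
[0.59022682 0.21327339 0.23383823] [ 3.1317571  -0.0037907   1.42991546]
1231
((0.5868143439292908, 0.2135976105928421), 0.021657394245266914) [0.58693369 0.21474615 0.09517196]
```

The large roller's top is at 0.0952, so it is seated on the floor (0.025 + 0.070). Next, the small one.

>>> send_rows(
  targets=[
    [0.8,-0.014,-0.041,0,-0.13],
    [0.8,-0.014,-0.041,0,-0.13],
    [0.8,-0.014,-0.041,0,-0.13],
    [0.8,-0.014,-0.041,0,-0.13],
    [0.8,-0.014,-0.041,0,-0.13],
  ],
)

```text
time: 9.7
tool_pos: [0.5169, 0.0063, 0.2261]
tool_rot: [-3.141, 0.001, 0.775]
contact_force: [0.9, -1.1, -0.4]
opening: 0.0733
grip_force: 0.0
```

>>> send_rows(
  targets=[
    [0.8,-0.015,-0.041,0,-0.13],
    [0.8,-0.015,-0.041,0,-0.13],
    [0.8,-0.015,-0.041,0,-0.13],
    [0.8,-0.015,-0.042,0,-0.13],
    [0.8,-0.015,-0.042,0,-0.13],
  ],
)

```text
time: 10.2
tool_pos: [0.442, -0.2006, 0.2263]
tool_rot: [-3.141, 0.0, 0.125]
contact_force: [0.7, -0.2, -0.3]
opening: 0.0737
grip_force: 0.0
```

>>> send_rows(
  targets=[
    [0.8,0,0,0,0],
    [0.8,0,0,0,0],
    [0.8,0,0,0,0],
  ],
)

```text
time: 10.5
tool_pos: [0.4432, -0.1984, 0.2264]
tool_rot: [-3.141, 0.0, 0.131]
contact_force: [0.7, 0.6, -0.1]
opening: 0.0738
grip_force: 0.0
```

```bash
python3 roll.py .443 -.2015 .062 .026 w4.png
```

```text
[ 0.44334862 -0.19811962  0.22648607] [-3.14108161e+00  2.28089314e-04  1.32049332e-01]
544
((0.4427453279495239, -0.2006227970123291), 0.015572022646665573) [ 0.44353066 -0.20079585  0.06208551]
```

View pics/w4.png

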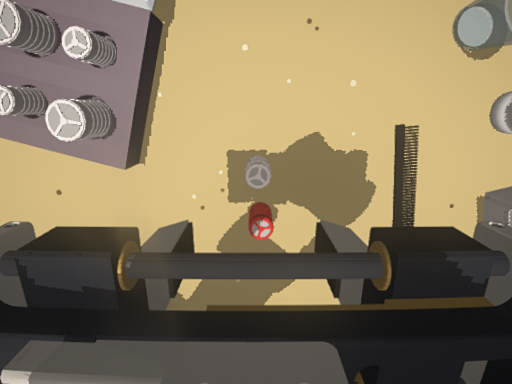

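The white small roller is centred at (258,173) and the red one stands behind it at (261,222), outside the fingers' sweep.

>>> send_rows(
  targets=[
    [0.8,0,-0.002,-0.045,0],
    [0.8,0,0,-0.045,0],
    [0.8,0,0,-0.045,0],
    [0.8,0,0,-0.04,0],
    [0.8,0,0,-0.024,0],
  ],
  grip_force=12,
)

```text
time: 11.05
tool_pos: [0.4423, -0.1989, 0.025]
tool_rot: [-3.139, 0.003, 0.133]
contact_force: [0.9, -0.5, 0.3]
opening: 0.0733
grip_force: 0.0
```

>>> send_rows(
  targets=[
    [0.8,0,0,0,0],
    [0.2,0,0,0,0],
    [0.2,0,0,0,0],
    [0.2,0,0,0,0],
    [0.2,0,0,0,0],
  ],
)

```text
time: 11.55
tool_pos: [0.4437, -0.2016, 0.0289]
tool_rot: [3.14, -0.002, 0.13]
contact_force: [-0.0, 0.1, 0.2]
opening: 0.0459
grip_force: 0.0
```

>>> send_rows(
  targets=[
    [0.2,0,0,0,0],
    [0.2,0,0,0,0],
    [0.2,0,0,0,0],
  ],
)

```text
time: 11.85
tool_pos: [0.4432, -0.2015, 0.0281]
tool_rot: [3.141, -0.0, 0.13]
contact_force: [-0.2, -0.5, 3.7]
opening: 0.0289
grip_force: 12.0
```

>>> send_rows(
  targets=[
    [0.2,0,0,0.02,0],
    [0.2,0,0,0.03,0],
    [0.2,0,0,0.03,0],
    [0.2,0,0,0.03,0],
    [0.2,0,0,0.03,0],
  ],
)

```text
time: 12.35
tool_pos: [0.4428, -0.2011, 0.1688]
tool_rot: [-3.141, 0.0, 0.13]
contact_force: [0.3, -0.1, -0.5]
opening: 0.0286
grip_force: 12.0
```

>>> send_rows(
  targets=[
    [0.2,0.003,0.02,0,-0.03],
    [0.2,0.007,0.04,0,-0.03],
    [0.2,0.007,0.04,0,-0.03],
    [0.2,0.007,0.04,0,-0.03],
    [0.2,0.007,0.04,0,-0.03],
  ],
)

```text
time: 12.85
tool_pos: [0.474, -0.0198, 0.1677]
tool_rot: [3.142, 0.0, -0.022]
contact_force: [1.4, 0.5, 0.1]
opening: 0.0286
grip_force: 12.0
```

>>> send_rows(
  targets=[
    [0.2,0.007,0.04,0,-0.03],
    [0.2,0.007,0.04,0,-0.03],
    [0.2,0.007,0.04,0,-0.03],
    [0.2,0.007,0.04,0,-0.03],
    [0.2,0.007,0.04,0,0],
  ],
)

```text
time: 13.35
tool_pos: [0.509, 0.1804, 0.1676]
tool_rot: [3.141, 0.0, -0.141]
contact_force: [1.0, -0.8, -0.8]
opening: 0.0285
grip_force: 12.0
```

>>> send_rows(
  targets=[
    [0.2,0.004,0.03,0,0],
    [0.2,0,0.013,0,0],
    [0.2,0,0,0,0],
    [0.2,0,0,0,0],
    [0.2,0,0,0,0],
  ],
)

```text
time: 13.85
tool_pos: [0.513, 0.2203, 0.1677]
tool_rot: [3.141, 0.0, -0.142]
contact_force: [0.4, 0.1, -0.6]
opening: 0.0288
grip_force: 12.0
```

```bash
python3 look.py w5.png
```

```text
[0.51316367 0.22032761 0.16785289] [ 3.14118663e+00  3.51988821e-05 -1.41871046e-01] 0.028960882005630385 11.993916481733322
```

View pics/w5.png

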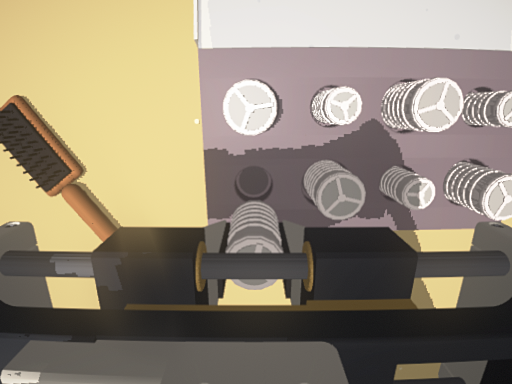

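The large roller stands in its well at (250,107). The small roller is held upright, in line with its empty well at (253,181). I'll go down.

>>> send_rows(
  targets=[
    [0.2,0,0.001,-0.03,0],
    [0.2,0,0,-0.03,0],
    [0.2,0,0,-0.02,0],
    [0.2,0,0,0,0],
    [0.2,0,0,0,0],
  ],
)

```text
time: 14.4
tool_pos: [0.5135, 0.2221, 0.0883]
tool_rot: [3.142, -0.0, -0.141]
contact_force: [-0.8, -0.3, -0.9]
opening: 0.0287
grip_force: 12.0
```

>>> send_rows(
  targets=[
    [0.2,0,0,-0.01,0],
    [0.2,0,0,-0.01,0],
    [0.2,0,0,0,0],
    [0.2,0,0,0,0],
  ],
)

```text
time: 14.8
tool_pos: [0.5129, 0.2227, 0.0676]
tool_rot: [3.141, 0.0, -0.14]
contact_force: [0.5, 0.4, -0.1]
opening: 0.0288
grip_force: 12.0
```

>>> send_rows(
  targets=[
    [0.2,0,0,-0.004,0],
    [0.2,0,0,-0.004,0],
    [0.2,0,0,-0.003,0],
    [0.2,0,0,0,0],
    [0.2,0,0,0,0],
  ],
)

```text
time: 15.3
tool_pos: [0.5131, 0.2227, 0.0567]
tool_rot: [3.141, 0.0, -0.14]
contact_force: [0.2, 0.2, 0.6]
opening: 0.0289
grip_force: 12.0
```

>>> send_rows(
  targets=[
    [0.2,0,0,-0.002,0],
    [0.2,0,0,-0.001,0],
    [0.2,0,0,0,0],
    [0.2,0,0,0,0],
  ],
)

```text
time: 15.7
tool_pos: [0.5131, 0.2227, 0.0537]
tool_rot: [3.141, -0.0, -0.14]
contact_force: [0.1, 0.3, -1.9]
opening: 0.0287
grip_force: 12.0
```

>>> send_rows(
  targets=[
    [0.45,0,0,0,0],
    [0.45,0,0,0,0],
    [0.45,0,0,0,0],
    [0.45,0,0,0,0],
    [0.45,0,0,0,0],
  ],
)

```text
time: 16.2
tool_pos: [0.5131, 0.2227, 0.0538]
tool_rot: [3.142, -0.0, -0.14]
contact_force: [0.0, 0.3, -0.4]
opening: 0.0415
grip_force: 0.0
```

>>> send_rows(
  targets=[
    [0.45,0,0,0.02,0],
    [0.45,0,0,0.04,0],
    [0.45,0,0,0.045,0],
    [0.45,0,0,0.045,0],
    [0.45,0,0,0.02,0],
  ],
)

```text
time: 16.7
tool_pos: [0.5145, 0.2232, 0.2284]
tool_rot: [-3.139, -0.006, -0.14]
contact_force: [1.3, 0.1, -0.1]
opening: 0.0413
grip_force: 0.0
```

>>> send_rows(
  targets=[
    [0.45,-0.03,0,0,0],
    [0.45,-0.03,0,0,0],
    [0.45,0,0,0,0],
    [0.45,0,0,0,0],
  ],
)

```text
time: 17.1
tool_pos: [0.4532, 0.2229, 0.2242]
tool_rot: [-3.141, -0.001, -0.14]
contact_force: [0.5, 1.0, 0.3]
opening: 0.0414
grip_force: 0.0
```

```bash
python3 roll.py .513 .2217 .087 .03 w6.png; python3 roll.py .588 .2117 .095 .035; python3 - <<'E'
from h import *
im,W=points("top");save("top1.png",im)
a=np.load("top0.npz")["im"]; d=(cv2.absdiff(im,a).max(2)>60).astype(np.uint8)
x=cv2.resize(im[60:300],None,fx=1.5,fy=1.5);save("top1c.png",x)
E
```

```text
[0.45380918 0.22282999 0.22407467] [-3.14124102e+00 -1.24330285e-03 -1.40069910e-01]
716
((0.512722909450531, 0.2240118533372879), 0.015669215470552444) [0.51283167 0.22361445 0.08705635]
[0.45401711 0.22276798 0.22384849] [-3.14138000e+00 -8.76271834e-04 -1.40395143e-01]
1765
((0.5869296193122864, 0.21430693566799164), 0.021464457735419273) [0.58676796 0.21405887 0.09514353]
```

View pics/w6.png

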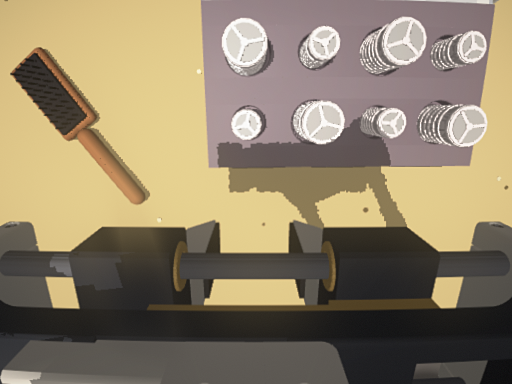

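View pics/top1c.png

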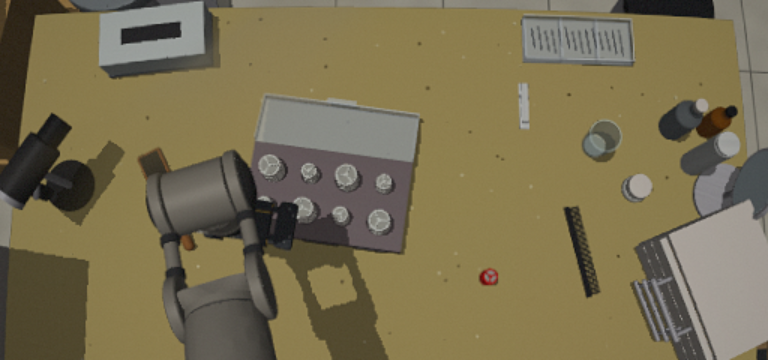

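All eight wells are full. The large roller is at (245,45) and the small at (246,123) in the wrist view, with tops at 0.095 and 0.087, so both are on the floor. The red roller and the bystanders have not moved. Handing in.

```bash
python3 -c "
from cell import hand_in;print(hand_in())"
```

```text
the job is handed in; nothing more can be done
None
```

Both spare rollers now stand upright on the floor of their matching wells, nothing else was moved, and the job was handed in at about 17 s.

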